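Slide the loaded tray home and shut the tool cabinet

TASK

Close up the tool cabinet: slide the loaded upper tray all the way home against its stops, then swing the red door shut until it clicks onto its catch and stays flush. Keep the hex keys, torque driver and end caps in the tray, and do not disturb the bottle, the crock and the funnel.

Things in the scene. Friction and masses are not known exactly. Their poses are not given: they have to be found in the camera images.
- cabinet: Red sheet-steel cabinet fixed on the bench: 225 deep, 264 wide, roof top 196 above the bench, walls 4 thick, open front. Origin: on the bench below the middle of the front opening; x points level into the cabinet (the way the tray goes in), y to the left looking in, z up. 'Cabinet x, y' below are in mm from here. The lower steel tray (60 to 100 up) is part of it and already home.
- door (a joint): Door angle a in rad, 0 shut, grows as it opens towards the robot; start 1.55 to 1.85, end stop 2.0. Hung on the left, vertical axis at cabinet x -14, y 137, mid-thickness of the panel. A point s along the panel from the hinge is at cabinet x = -14 - s sin a, y = 137 - s cos a; the outer face lies 8 from there towards (-cos a, +sin a). Friction 0.05 N m: it stays where it is left.
- door_edge (a point): Corner of the red door: outer face, upper end of the free edge (s = 264), 194 above the bench; moves with the door. The door is a flat panel 16 thick, about 264 wide, 10 to 194 above the bench. An upright steel bar handle at s = 237 stands 40 off the outer face, from 35 to 121 above the bench; above that the face is smooth.
- door_strike (a point): Centre of the 12 mm steel bulb on the door's inner side, near the free edge, 32 above the bench. At about 0.06 rad it meets a sprung roller on the cabinet floor: some 8 N near the free edge (more nearer the hinge) forces it over the crest at about 0.025 rad; then the roller draws the door to 0 and holds it with about 5 N. A door left above the crest is not caught and stays ajar.
- tray: Loaded upper pull-out steel tray: open box 200 x 200 x 40 high, walls 3 thick, a cross wall in the middle, 0.6 to 1 kg loaded. Origin: centre of its underside; x into the cabinet, y left, z up. Loose in slotted runners (3 play each side); starts 45 to 75 short of home, sticking out. Slides with a few newtons to its end stops: home is origin at cabinet x 98.
- tray_front (a point): Middle of the outer face of the tray's front wall, at the rim (tray x -100, z 40). The wall reaches from 140 to 180 above the bench, the cabinet roof's underside is at 192. A dark finger slot is at the foot of the wall. When home this point is at cabinet x -2: about flush with the cabinet's front edges and with the lower tray's front, 4 clear of the shut door.
- hex_key_long: Dark steel L-shaped hex key, 100 by 35, 6 thick, lying in the rear half of the tray. Origin at the middle of the long arm, on its underside.
- hex_key_short: Dark steel L-shaped hex key, 80 by 26, 5 thick, lying in the rear half of the tray. Origin at the middle of the long arm, on its underside.
- torque_driver: Torque driver with orange and black plastic handle, 153 long, 30 thick, lying across the front half of the tray. Origin near its middle, on its underside.
- end_cap_a: Black plastic wiper end cap, 62 by 25 by 16, lying in the rear half of the tray. Origin at the middle of its underside.
- end_cap_b: A second, identical black plastic wiper end cap in the rear half of the tray.
- bottle: Bystander: amber glass bottle with black cap, 68 across, 175 tall, standing beside the cabinet. Origin at the centre of its foot.
- crock: Bystander: closed, empty white ceramic crock with a blue lid and knob, 116 across, 142 tall. Origin at the centre of its foot.
- funnel: Bystander: green plastic funnel standing on its wide mouth, spout up, 120 across, 140 tall. Origin at the centre of its mouth, on the bench.
Things that resemble listed ones, but are neither listed nor needed, are in the scene too. There is more than one size of the torque_driver; the one meant has the size given above.

How it is judged:
By the outcome, as a careful person would: the job done as asked, in the order asked, and still so for the second after the job is handed in, with the robot touching nothing.
It also fails if it takes over 48 s, if anything falls off the work surface, if the arm or the gripper's body presses on something with over 40 N, if the wrist force passes 120 N, or if a joint passes its speed limit or range.

ROBOT

A 6-joint arm with a two-finger parallel gripper is mounted at the origin on the work surface. World frame = base frame: x ahead of the robot, y to its left, z up, the work surface at z = 0. Lengths are in m, angles in degrees, forces in N, time in s.
With the tool pointing down it reaches from about 0.3 to 0.75 m from the base axis. Payload 8.5 kg.
Tool frame: the origin (TCP) lies midway between the tips of the shut fingers; the grasp point (between the pads) lies 19 mm behind it (env.grasp_offset is the distance from the TCP to the grasp point, in m); z points along the fingers, y is the line along which they close (so a half turn about z gives the same grasp; the last joint's range is limited). The gripper opens to 85 mm and grips with 20 to 120 N. Pads are 22 mm wide; open, the fingers measure 114 mm over their backs; the gripper's body (76 mm by 85 mm) begins 54 mm behind the grasp point. The pads swing forward as they close: fully open they stand 13 mm farther back than shut.
Start: joints at [-85.846, 21.807, 74.336, -0, 83.858, -12.336], TCP at [0.156, -0.527, 0.231] pointing down, gripper open.
Joint ranges: [-178.18, 178.18], [-50.72, 133.34], [12.68, 142.11], [-81.47, 261.47], [9.98, 163.14], [-165.26, 165.26]. Speed limits (degrees/s): [136.94, 136.94, 180, 180, 180, 180].

INTERFACE

Orientations are given as a 3x3 rotation matrix whose columns are the frame's x, y, z axes.
In Python, from rig import env gives the robot as it stands.
- The arm moves only by the tool servo_tool, never from a script. Its argument "deltas" is text: rows parted by semicolons, each of 7 numbers parted by spaces: the opening, from 0 (shut) to 1 (fully open), then the shift along the tool's x, y, z in mm, then the turn, a rotation vector about the tool's x, y, z in rad. A call has 1 to 8 rows; each row shifts and turns the commanded pose from where the row before left it, along the tool's axes as they then stand; what a row does not reach is not made up. A row lasts 1/12 s, in which the tool goes at most 41.7 mm and 7.16 degrees, less where a joint would pass 70% of its speed; a pose out of reach is approached as far as the arm can. A call is refused whole if a number of a shift passes 41.7 or a number of a turn 0.125, either way. A call with a gripper value outside its range is refused whole. The fingers move at their own pace and stop on an object; "newtons" is the grip in N (left out, the last holds). Time passes only in rows, so rows that do not move let the fingers close. It gives the time, the measured TCP pose, the force, the opening and the grip force at its end, in the units of the state.
- env.observe(): the state, without advancing time (a new reading comes with each control period).
- env.get_image(name): name is "scene" or "top" or "wrist"; returns a dict with "img" (420x560x3 uint8, red, green, blue), "depth" (420x560 float32, m along the optical axis (not along the pixel's ray), 0 where there is no reading), "camera_matrix" (3x3 intrinsics, pixels), "world_to_cam" (4x4, takes a point from world to camera coordinates). Camera axes: x right, y down, z forward; pixel columns grow to the right and rows downward; lengths in m; the calibration is good to about 2 mm. A picture is of the moment at which its call begins.
- env.close_job(): hands the job in; it is judged then, once.
Trained networks look in a picture, given as the dict that the camera call returned (one of the last four; its "shot" number tells which), for a name from the list of things; names that differ only in an ending like _2 or _b are one class to them, and where a whole thing is asked for, a point or a joint stands for the part that bears it (a point fixed in the world has none). Each returns a list of dicts, best first, with "conf" (0 to 1); they miss things now and then, are a little off and sometimes report something else, mostly with a low value. They report only what shows in the picture. A call takes as long as a camera call. They do not tell look-alikes from the thing itself.
- env.spot_in(name, picture): "bbox" ([centre column, centre row, width, height] in pixels, round what is visible of it).
- env.spot_point(name, picture): "uv" ([column, row] in pixels: a listed point, or the origin of a listed thing).
The state is a dict: "time_s": time; "q": joint angles; "qvel": joint speeds; "joint_efforts": joint torques, N m; "position": TCP position; "tool_rot": TCP orientation; "ft_force": force on the tool from outside, world axes, zero at the start; "wrist_torque": the same for the moment, N m; "grip_width": finger opening in m; "gripper_force": force on a finger pad.
Only numpy, scipy, OpenCV 4.12 (cv2) and the standard library are available. Lean on these libraries where they do the work, as an engineer would, in place of code of your own. Each camera call takes 0.05 s, during which the arm holds its last target. There are 200 camera calls.

## Working session

There is one attempt and no reset: what is moved stays moved. The work goes in short steps, Python scripts to look and compute and a tool call to move; the robot and the scene stay as the last step left them, time stands still between calls to the robot, and variables do not carry over. Pictures are saved under pics/ and viewed, at most 10 in all, crops included, and the job is handed in when it is done.

Besides the shell and the picture viewer there is one more tool, called by a JSON object that holds its "method" and its "body", one argument or row to a line. servo_tool: Moves the arm, as the interface text tells. Its arguments: {"type":"object","properties":{"deltas":{"type":"string"},"newtons":{"type":"number"}},"required":["deltas"]}

```bash
mkdir -p pics; cat > h.py <<'E'
import numpy as np, cv2
from rig import env
def world(p,uv,z=None):
    K=p["camera_matrix"];T=np.linalg.inv(p["world_to_cam"])
    u,v=uv; r=np.linalg.inv(K)@[u,v,1]
    if z is None:
        d=p["depth"][int(round(v)),int(round(u))]; 
    else:
        d=(z-T[2,3])/(T[:3,:3]@r)[2]
    return T[:3,:3]@(r*d)+T[:3,3]
def save(p,n): cv2.imwrite(f"pics/{n}.png",p["img"][:,:,::-1])
E
python3 - <<'E'
from h import *
np.set_printoptions(precision=3,suppress=True)
for c in("scene","top"):
    p=env.get_image(c);save(p,c+"0")
    for n in("tray_front","door_edge","door_strike","tray","cabinet","torque_driver","bottle","crock","funnel"):
        for d in env.spot_point(n,p)[:2]:
            z={"tray_front":.18,"door_edge":.194,"door_strike":.032,"tray":.14}.get(n,None if n=="torque_driver" else 0)
            print(c,n,round(d["conf"],2),np.round(d["uv"]),world(p,d["uv"],z),world(p,d["uv"]))
print(env.observe())
E
```

```text
scene tray_front 0.76 [290. 208.] [ 0.625 -0.05   0.18 ] [ 0.617 -0.05   0.165]
scene door_edge 0.73 [390. 159.] [0.487 0.221 0.194] [0.487 0.221 0.194]
scene door_strike 0.69 [365. 195.] [0.495 0.176 0.032] [0.597 0.141 0.194]
scene torque_driver 0.91 [446. 222.] [0.596 0.394 0.041] [0.596 0.394 0.041]
scene torque_driver 0.88 [127. 225.] [ 0.587 -0.512  0.039] [ 0.587 -0.512  0.039]
scene bottle 0.9 [358. 284.] [0.762 0.133 0.   ] [0.787 0.122 0.064]
scene bottle 0.21 [394. 162.] [0.353 0.291 0.   ] [ 0.35   0.292 -0.003]
scene crock 0.65 [212. 235.] [ 0.604 -0.276  0.   ] [ 0.658 -0.258  0.104]
scene funnel 0.78 [228. 197.] [ 0.474 -0.233  0.   ] [ 0.501 -0.227  0.043]
top tray_front 0.76 [274. 197.] [ 0.624 -0.047  0.18 ] [ 0.631 -0.047  0.143]
top door_edge 0.97 [153. 255.] [0.493 0.226 0.194] [0.493 0.226 0.194]
top door_strike 0.77 [188. 260.] [0.488 0.182 0.032] [0.488 0.181 0.034]
top torque_driver 0.93 [108. 229.] [0.572 0.392 0.043] [0.572 0.392 0.043]
top torque_driver 0.7 [447. 221.] [ 0.58  -0.501  0.037] [ 0.58  -0.501  0.037]
top bottle 0.68 [209. 164.] [0.757 0.135 0.   ] [0.732 0.12  0.089]
top crock 0.85 [359. 212.] [ 0.615 -0.279  0.   ] [ 0.595 -0.256  0.119]
top crock 0.37 [276. 197.] [ 0.66 -0.05  0.  ] [ 0.632 -0.051  0.139]
top funnel 0.62 [348. 265.] [ 0.47  -0.241  0.   ] [ 0.467 -0.227  0.087]
{'time_s': 1.0, 'q': array([-85.847,  21.806,  74.337,   0.   ,  83.859, -12.336]), 'qvel': array([-0.053,  0.053, -0.048, -0.09 , -0.084,  0.029]), 'joint_efforts': array([ -0.002, -44.834, -23.145,  -0.   ,   0.001,  -0.   ]), 'position': array([ 0.156, -0.527,  0.231]), 'tool_rot': array([[ 0.959,  0.284, -0.   ],
       [ 0.284, -0.959,  0.   ],
       [ 0.   , -0.   , -1.   ]]), 'ft_force': array([ 0.514,  0.098, -0.504]), 'wrist_torque': array([-0.041, -0.05 , -0.028]), 'gripper_force': 0.0, 'grip_width': 0.08541769351075706}
```

View pics/scene0.png

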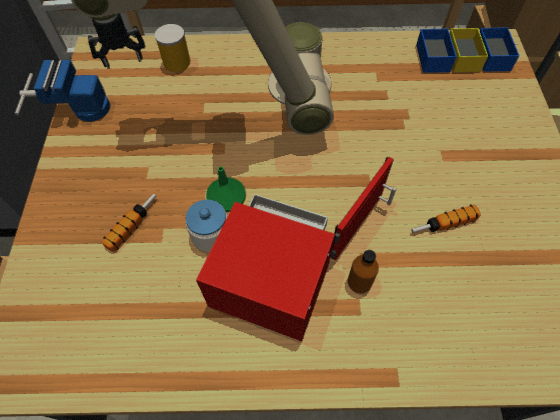

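View pics/top0.png

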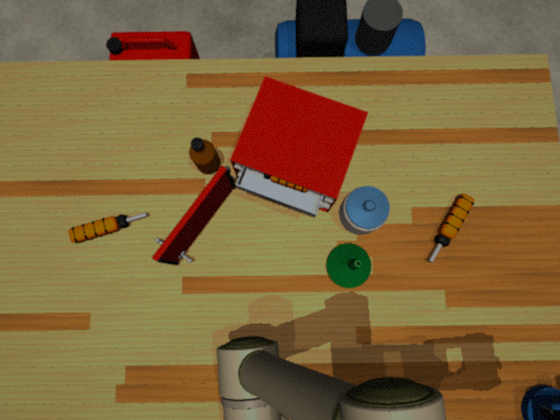

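The red cabinet roof is at about (300,140) in top, and the door runs from (228,172) to (165,262) and stands wide open. The tray front is near (285,200). The two orange drivers lying on the bench, at (108,229) and (447,221), are decoys. The one meant is inside the tray at (285,183), and I don't need to reach for it. Next I fit the cabinet pose and the door angle.

```bash
python3 - <<'E'
from h import *
np.set_printoptions(precision=3,suppress=True)
def cloud(p):
    v,u=np.mgrid[0:420,0:560];d=p["depth"];K=p["camera_matrix"];T=np.linalg.inv(p["world_to_cam"])
    P=np.stack([(u-K[0,2])/K[0,0]*d,(v-K[1,2])/K[1,1]*d,d],-1)@T[:3,:3].T+T[:3,3]
    return P
for c in("top","scene"):
    p=env.get_image(c);P=cloud(p);i=p["img"].astype(int)
    red=(i[...,0]>90)&(i[...,1]<50)&(i[...,2]<50)
    m=(red&(P[...,2]>.185)&(P[...,2]<.205)&(P[...,0]>.45)&(P[...,0]<1.05)).astype(np.uint8)
    n,l,s,cc=cv2.connectedComponentsWithStats(m)
    for k in range(1,n):
        if s[k,4]<60: continue
        q=P[l==k]; print(c,s[k,4],"z",np.median(q[:,2]),cv2.minAreaRect((q[:,:2]*1000).astype(np.float32)))
        print(cv2.boxPoints(cv2.minAreaRect((q[:,:2]*1000).astype(np.float32))))
    big=cv2.resize(p["img"][130:290,140:400] if c=="top" else p["img"][140:270,180:420],None,fx=3,fy=3,interpolation=cv2.INTER_CUBIC)
    cv2.imwrite(f"pics/crop_{c}.png",big[:,:,::-1])
E
```

```text
top 10147 z 0.1953042221236858 ((765.9989624023438, -107.98655700683594), (262.5352783203125, 226.67886352539062), 68.281005859375)
[[ 612.129 -187.994]
 [ 822.716 -271.877]
 [ 919.869  -27.979]
 [ 709.282   55.904]]
top 705 z 0.19266967817533542 ((587.9882202148438, 145.6640167236328), (16.30987548828125, 261.13641357421875), 54.42289352416992)
[[477.048 214.996]
 [689.439  63.067]
 [698.928  76.332]
 [486.537 228.261]]
scene 490 z 0.19378643239617005 ((587.8428344726562, 145.8697509765625), (15.290815353393555, 262.0091552734375), 53.916053771972656)
[[477.468 216.849]
 [689.212  62.533]
 [698.218  74.891]
 [486.474 229.206]]
scene 9663 z 0.19570816174352212 ((763.7184448242188, -107.62693786621094), (264.218505859375, 227.6796417236328), 68.54167938232422)
[[ 609.441 -188.934]
 [ 821.339 -272.224]
 [ 917.996  -26.32 ]
 [ 706.098   56.97 ]]
```

View pics/crop_top.png

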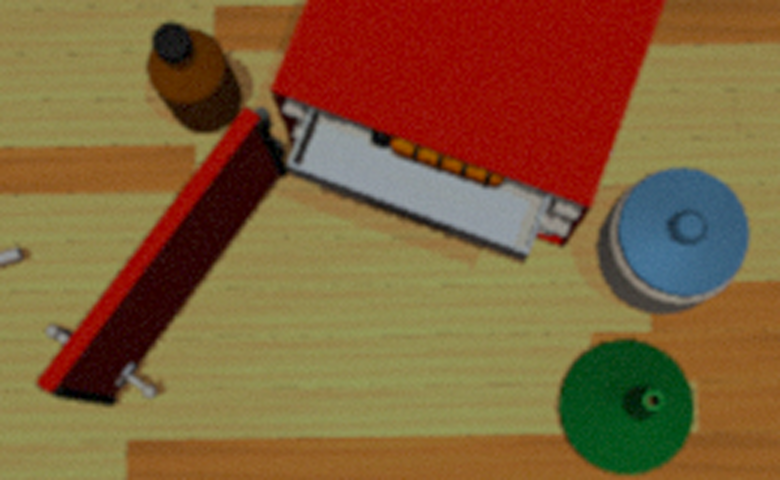

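The detections agree. The cabinet origin is about (0.659,-0.066) with a yaw of about -21.6°, and the hinge is at (0.697,0.067), which matches the door panel end. The door is at a≈1.82. Next I move in front of the tray at the same height, with the fingers open so both push the front wall.

{"method": "servo_tool", "body": {
  "deltas": "1 32 -23 0 0 0 0;1 32 -23 0 0 0 0;1 32 -23 0 0 0 0;1 32 -23 0 0 0 0;1 32 -23 0 0 0 0;1 32 -23 0 0 0 0;1 32 -23 0 0 0 0;1 32 -23 0 0 0 0"
}}

```text
time_s: 1.77
position: [0.3501, -0.2766, 0.2315]
tool_rot: [[0.959, 0.284, 0.0], [0.284, -0.959, -0.0], [0.0, 0.001, -1.0]]
ft_force: [0.3, -1.4, 0.3]
grip_width: 0.0859
gripper_force: 0.0
```

{"method": "servo_tool", "body": {
  "deltas": "1 32 -23 0 0 0 0;1 32 -23 0 0 0 0;1 32 -23 0 0 0 0;1 32 -23 0 0 0 0;1 32 -23 0 0 0 0;1 32 -23 0 0 0 0;1 32 -23 0 0 0 0;1 11 -2 0 0 0 0"
}}

```text
time_s: 2.43
position: [0.5302, -0.0509, 0.2313]
tool_rot: [[0.958, 0.288, 0.001], [0.288, -0.958, 0.001], [0.001, -0.001, -1.0]]
ft_force: [0.1, 0.2, -0.0]
grip_width: 0.0854
gripper_force: 0.0
```

{"method": "servo_tool", "body": {
  "deltas": "1 0 0 0 0 0 0.111;1 0 0 0 0 0 0.111;1 0 0 0 0 0 0.111;1 0 0 0 0 0 0.111;1 0 0 0 0 0 0.111;1 0 0 0 0 0 0.11;1 0 0 0 0 0 0;1 0 0 0 0 0 0"
}}

```text
time_s: 3.1
position: [0.5284, -0.0553, 0.2313]
tool_rot: [[0.931, -0.365, 0.0], [-0.365, -0.931, 0.0], [0.0, -0.0, -1.0]]
ft_force: [0.6, -0.0, -0.3]
grip_width: 0.0855
gripper_force: 0.0
```

```bash
cat >> h.py <<'E'
th=np.deg2rad(-21.6);O=np.array([.6585,-.0662])
R=np.array([[np.cos(th),-np.sin(th)],[np.sin(th),np.cos(th)]])
def cab(w): return (R.T@(np.asarray(w)[:2]-O))*1000
def st():
    o=env.observe();t=o["tool_rot"]
    print(round(o["time_s"],2),"pos",np.round(o["position"]*1000),"cab",np.round(cab(o["position"]),1),"yaw",round(np.degrees(np.arctan2(t[1,0],t[0,0])),1),"z",t[:,2].round(3),"F",o["ft_force"].round(1),"q",o["q"].round())
E
python3 - <<'E'
from h import *
st()
p=env.get_image("wrist");save(p,"w1")
for n in("tray_front","tray"):
    for d in env.spot_point(n,p)[:1]: print(n,d["conf"],d["uv"],cab(world(p,d["uv"],.18 if n!="tray" else .14)))
E
```

```text
3.1 pos [528. -55. 231.] cab [-125.   -37.7] yaw -21.4 z [ 0.  0. -1.] F [ 0.6 -0.  -0.3] q [-19.  20.  77.   0.  83.  93.]
tray_front 0.67 [213.2, 100.9] [-45.07499857   0.70503069]
```

View pics/w1.png

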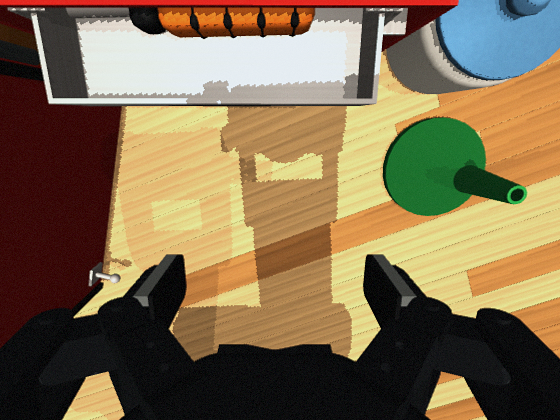

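The wrist picture shows the tray front rim at row ~102, centred near column 213, with the driver inside. That puts the front at cabinet x≈-46, clear of the funnel at (435,165). I shift left to centre, descend, then approach.

{"method": "servo_tool", "body": {
  "deltas": "1 0 -19 -10 0 0 0;1 0 -19 10 0 0 0;1 0 0 30 0 0 0;1 0 0 30 0 0 0;1 0 0 29 0 0 0;1 20 0 0 0 0 0;1 20 0 0 0 0 0;1 10 0 0 0 0 0"
}}

```text
time_s: 3.92
position: [0.5903, -0.0391, 0.1417]
tool_rot: [[0.93, -0.367, -0.0], [-0.367, -0.93, -0.0], [-0.0, 0.0, -1.0]]
ft_force: [-0.5, 0.4, 0.8]
grip_width: 0.0855
gripper_force: 0.0
```

{"method": "servo_tool", "body": {
  "deltas": "1 5 0 0 0 0 0;1 5 0 0 0 0 0;1 5 0 0 0 0 0;1 5 0 0 0 0 0;1 5 0 0 0 0 0;1 5 0 0 0 0 0;1 5 0 0 0 0 0;1 5 0 0 0 0 0"
}}

```text
time_s: 4.58
position: [0.6255, -0.0526, 0.1425]
tool_rot: [[0.93, -0.368, -0.002], [-0.368, -0.93, 0.001], [-0.002, -0.0, -1.0]]
ft_force: [-4.7, 2.4, 1.5]
grip_width: 0.0853
gripper_force: 2.6
```

```bash
python3 - <<'E'
from h import *
st()
E
```

```text
4.58 pos [625. -53. 142.] cab [-35.7   0.4] yaw -21.6 z [-0.002  0.001 -1.   ] F [-4.7  2.4  1.5] q [-16.  34.  69.   0.  77.  96.]
```

The tray is sliding at about 5 N. I continue gently to the stops.

{"method": "servo_tool", "body": {
  "deltas": "1 4 0 0 0 0 0;1 4 0 0 0 0 0;1 3 0 0 0 0 0;1 3 0 0 0 0 0;1 2 0 0 0 0 0;1 2 0 0 0 0 0;1 1 0 0 0 0 0;1 1 0 0 0 0 0"
}}

```text
time_s: 5.25
position: [0.6443, -0.0601, 0.1425]
tool_rot: [[0.93, -0.368, -0.001], [-0.368, -0.93, 0.0], [-0.001, 0.0, -1.0]]
ft_force: [-5.2, 2.3, 2.4]
grip_width: 0.0852
gripper_force: 2.7
```

{"method": "servo_tool", "body": {
  "deltas": "1 1 0 0 0 0 0;1 1 0 0 0 0 0;1 1 0 0 0 0 0;1 1 0 0 0 0 0"
}}

```text
time_s: 5.58
position: [0.6477, -0.0615, 0.1425]
tool_rot: [[0.93, -0.368, -0.002], [-0.368, -0.93, 0.001], [-0.002, 0.0, -1.0]]
ft_force: [-10.8, 3.9, 7.8]
grip_width: 0.0853
gripper_force: 6.7
```

```bash
python3 - <<'E'
from h import *
st()
p=env.get_image("wrist");save(p,"w2")
for d in env.spot_point("tray_front",p)[:1]: print(d["conf"],d["uv"],cab(world(p,d["uv"],.18)))
E
```

```text
5.58 pos [648. -61. 142.] cab [-11.8   0.4] yaw -21.6 z [-0.002  0.001 -1.   ] F [-10.8   3.9   7.8] q [-16.  36.  65.   0.  80.  96.]
```

Force is rising, so it may be meeting the stops. I push a little more to confirm.

{"method": "servo_tool", "body": {
  "deltas": "1 1 0 0 0 0 0;1 1 0 0 0 0 0;1 0 0 0 0 0 0"
}}

```text
time_s: 5.93
position: [0.6475, -0.0615, 0.1425]
tool_rot: [[0.93, -0.368, -0.007], [-0.368, -0.93, 0.002], [-0.008, 0.001, -1.0]]
ft_force: [-17.7, 4.7, 7.9]
grip_width: 0.0854
gripper_force: 9.2
```

{"method": "servo_tool", "body": {
  "deltas": "1 1 0 0 0 0 0;1 0 0 0 0 0 0"
}}

```text
time_s: 6.1
position: [0.6475, -0.0615, 0.1425]
tool_rot: [[0.93, -0.368, -0.01], [-0.368, -0.93, 0.003], [-0.01, 0.001, -1.0]]
ft_force: [-23.6, 5.9, 10.1]
grip_width: 0.0855
gripper_force: 11.9
```

The TCP stays put while the force climbs, so the tray is on its stops. Back off, rise and look.

{"method": "servo_tool", "body": {
  "deltas": "1 -5 0 0 0 0 0;1 -30 0 0 0 0 0;1 -35 0 0 0 0 0;1 -35 0 0 0 0 0;1 -10 0 -30 0 0 0;1 0 0 -35 0 0 0;1 0 0 -35 0 0 0;1 0 0 -20 0 0 0"
}}

```text
time_s: 6.77
position: [0.545, -0.0208, 0.2666]
tool_rot: [[0.93, -0.368, 0.006], [-0.368, -0.93, -0.002], [0.007, -0.001, -1.0]]
ft_force: [0.2, 0.5, -0.9]
grip_width: 0.0853
gripper_force: 0.0
```

```bash
python3 - <<'E'
from h import *
st()
p=env.get_image("wrist");save(p,"w3")
for d in env.spot_point("tray_front",p)[:1]: print(d["conf"],d["uv"],cab(world(p,d["uv"],.18)))
p=env.get_image("top")
for d in env.spot_point("door_edge",p)[:1]:
    c=cab(world(p,d["uv"],.194)); print("edge",d["conf"],c)
E
```

```text
6.77 pos [545. -21. 267.] cab [-122.2    0.4] yaw -21.6 z [ 0.006 -0.002 -1.   ] F [ 0.2  0.5 -0.9] q [-15.  20.  71.  -0.  88.  97.]
0.56 [273.6, 41.5] [-1.39316311  2.2473932 ]
edge 0.75 [-265.52475326  205.35215608]
```

View pics/w3.png

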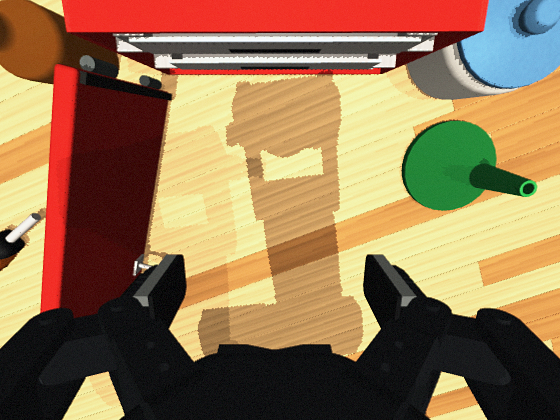

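The tray front measures cabinet x -1.4, nominal -2, flush with the lower tray at row ~60, so it is home. The door edge agrees with a≈1.81. I close the fingers and pass over the door to its outer side.

{"method": "servo_tool", "body": {
  "deltas": "0 -10 -25 -5 0 0 0;0 -11 -30 0 0 0 0;0 -11 -30 0 0 0 0;0 -11 -30 0 0 0 0;0 -11 -30 0 0 0 0;0 -11 -30 0 0 0 0;0 -11 -31 0 0 0 0;0 -12 -31 0 0 0 0",
  "newtons": 30
}}

```text
time_s: 7.63
position: [0.5494, 0.2335, 0.2655]
tool_rot: [[0.93, -0.369, -0.003], [-0.369, -0.93, -0.001], [-0.002, 0.002, -1.0]]
ft_force: [0.5, -0.7, -0.0]
grip_width: 0.0003
gripper_force: 0.0
```

{"method": "servo_tool", "body": {
  "deltas": "0 0 0 0 0 0 -0.12;0 0 0 0 0 0 -0.12;0 0 0 0 0 0 -0.12;0 0 0 0 0 0 -0.12;0 0 0 0 0 0 -0.12;0 0 0 0 0 0 -0.12;0 0 0 0 0 0 -0.12;0 0 0 0 0 0 -0.12"
}}

```text
time_s: 8.3
position: [0.5496, 0.2319, 0.2654]
tool_rot: [[0.832, 0.555, -0.003], [0.555, -0.832, -0.001], [-0.003, -0.001, -1.0]]
ft_force: [0.5, -0.3, -0.1]
grip_width: -0.0003
gripper_force: 0.0
```

{"method": "servo_tool", "body": {
  "deltas": "0 0 0 0 0 0 -0.12;0 0 0 0 0 0 -0.12;0 0 0 0 0 0 -0.12;0 0 0 0 0 0 0"
}}

```text
time_s: 8.63
position: [0.5496, 0.232, 0.2655]
tool_rot: [[0.584, 0.812, -0.003], [0.812, -0.584, -0.001], [-0.002, -0.002, -1.0]]
ft_force: [0.4, -0.1, 0.5]
grip_width: -0.0001
gripper_force: 0.0
```

```bash
cat >> h.py <<'E'
def door():
    st();o=env.observe();c=cab(o["position"]);v=c-[-14,137]
    # find angle a at which outer-face offset of TCP is 8+11
    r=np.hypot(*v);s=np.sqrt(max(r*r-19**2,0))
    phi=np.arctan2(-v[0],-v[1]) # angle of v in door measure
    print("s",s.round(1),"a if touching",(phi-np.arctan2(19,s)).round(3),(phi+np.arctan2(19,s)).round(3))
E
python3 -c "
from h import *
door()"
```

```text
8.63 pos [550. 232. 266.] cab [-211.   237.1] yaw 54.3 z [-0.003 -0.001 -1.   ] F [ 0.4 -0.1  0.5] q [12. 26. 63. -0. 92. 47.]
s 220.2 a if touching 1.955 2.127
```

Descend beside the door's outer face (gap about 31 mm) and make contact above the handle.

{"method": "servo_tool", "body": {
  "deltas": "0 0 0 30 0 0 0;0 0 0 35 0 0 0;0 0 0 35 0 0 0;0 0 0 15 0 0 0;0 -8 0 0 0 0 0;0 -8 0 0 0 0 0;0 -8 0 0 0 0 0;0 -6 0 0 0 0 0"
}}

```text
time_s: 9.3
position: [0.5321, 0.207, 0.1538]
tool_rot: [[0.589, 0.808, 0.003], [0.808, -0.589, 0.0], [0.002, 0.002, -1.0]]
ft_force: [0.2, 0.5, -0.2]
grip_width: -0.0001
gripper_force: 0.0
```

{"method": "servo_tool", "body": {
  "deltas": "0 -13 -0.7 0 0 0 -0.06;0 -13 -0.7 0 0 0 -0.06;0 -13 -0.7 0 0 0 -0.06;0 -13 -0.7 0 0 0 -0.06;0 -13 -0.7 0 0 0 -0.06;0 -13 -0.7 0 0 0 -0.06;0 -13 -0.7 0 0 0 -0.06;0 -13 -0.7 0 0 0 -0.06"
}}

```text
time_s: 9.97
position: [0.485, 0.1151, 0.1537]
tool_rot: [[0.145, 0.989, 0.003], [0.989, -0.145, 0.0], [0.0, 0.003, -1.0]]
ft_force: [0.1, 0.9, -0.1]
grip_width: -0.0
gripper_force: 0.0
```

```bash
python3 -c "
from h import *
door()"
```

```text
9.97 pos [485. 115. 154.] cab [-228.   104.7] yaw 81.6 z [ 0.003  0.    -1.   ] F [ 0.1  0.9 -0.1] q [-0. 21. 90.  0. 69.  8.]
s 215.6 a if touching 1.333 1.509
```

{"method": "servo_tool", "body": {
  "deltas": "0 -13 -0.7 0 0 0 -0.06;0 -13 -0.7 0 0 0 -0.06;0 -13 -0.7 0 0 0 -0.06;0 -13 -0.7 0 0 0 -0.06;0 -13 -0.7 0 0 0 -0.06;0 -13 -0.7 0 0 0 -0.06;0 -13 -0.7 0 0 0 -0.06;0 -13 -0.7 0 0 0 -0.06"
}}

```text
time_s: 10.63
position: [0.486, 0.0118, 0.1537]
tool_rot: [[-0.328, 0.945, 0.002], [0.945, 0.328, -0.0], [-0.001, 0.002, -1.0]]
ft_force: [0.1, 0.9, -0.3]
grip_width: -0.0002
gripper_force: 0.0
```

{"method": "servo_tool", "body": {
  "deltas": "0 -13 -0.7 0 0 0 -0.06;0 -13 -0.7 0 0 0 -0.06;0 -13 -0.7 0 0 0 -0.06;0 -13 -0.7 0 0 0 -0.06;0 -13 -0.7 0 0 0 -0.06;0 -13 -0.7 0 0 0 -0.06"
}}

```text
time_s: 11.13
position: [0.5184, -0.059, 0.1537]
tool_rot: [[-0.639, 0.769, 0.002], [0.769, 0.639, -0.001], [-0.002, 0.001, -1.0]]
ft_force: [-0.1, 0.8, -1.1]
grip_width: -0.0001
gripper_force: 0.0
```

```bash
python3 -c "
from h import *
door()
p=env.get_image('scene')
for d in env.spot_point('door_edge',p)[:1]: print(d['conf'],cab(world(p,d['uv'],.194)))"
```

```text
11.13 pos [518. -59. 154.] cab [-132.9  -44.8] yaw 129.7 z [ 0.002 -0.001 -1.   ] F [-0.1  0.8 -1.1] q [-20.  23.  86.  -0.  71. -59.]
s 216.4 a if touching 0.492 0.667
0.75 [-151.25639458  -96.61311875]
```

The door follows: the edge gives a≈0.51 and the tool says 0.49. I continue more slowly toward the catch.

{"method": "servo_tool", "body": {
  "deltas": "0 -11 -0.6 0 0 0 -0.05;0 -11 -0.6 0 0 0 -0.05;0 -11 -0.6 0 0 0 -0.05;0 -11 -0.6 0 0 0 -0.05;0 -11 -0.6 0 0 0 -0.05;0 -11 -0.6 0 0 0 -0.05;0 -8 -0.4 0 0 0 -0.036;0 -7 -0.4 0 0 0 -0.032"
}}

```text
time_s: 11.9
position: [0.5761, -0.1141, 0.1531]
tool_rot: [[-0.872, 0.49, 0.001], [0.49, 0.872, -0.0], [-0.001, 0.0, -1.0]]
ft_force: [0.0, 0.3, 0.5]
grip_width: -0.0002
gripper_force: 0.0
```

{"method": "servo_tool", "body": {
  "deltas": "0 -3 -0.2 0 0 0 -0.014;0 -3 -0.2 0 0 0 -0.014;0 -3 -0.2 0 0 0 -0.014;0 -3 -0.2 0 0 0 -0.014;0 0 0 0 0 0 0"
}}

```text
time_s: 12.32
position: [0.5866, -0.1207, 0.1525]
tool_rot: [[-0.899, 0.439, 0.001], [0.439, 0.899, -0.0], [-0.001, 0.0, -1.0]]
ft_force: [0.4, -0.0, 0.3]
grip_width: -0.0
gripper_force: 0.0
```

```bash
python3 -c "
from h import *
door()"
```

```text
12.32 pos [ 587. -121.  153.] cab [-46.8 -77.1] yaw 154.0 z [ 0.001 -0.    -1.   ] F [ 0.4 -0.   0.3] q [-23.  30.  74.   0.  76. -87.]
s 215.8 a if touching 0.064 0.24
```

{"method": "servo_tool", "body": {
  "deltas": "0 -3 0 0 0 0 -0.014;0 -3 0 0 0 0 -0.014;0 -2 0 0 0 0 -0.014;0 -2 0 0 0 0 -0.014;0 -2 0 0 0 0 -0.014;0 -1 0 0 0 0 0;0 0 0 0 0 0 0"
}}

```text
time_s: 12.9
position: [0.5985, -0.1261, 0.1525]
tool_rot: [[-0.927, 0.376, 0.001], [0.376, 0.927, -0.0], [-0.001, 0.0, -1.0]]
ft_force: [0.7, -0.6, 1.0]
grip_width: -0.0
gripper_force: 0.0
```

```bash
python3 -c "
from h import *
door()"
```

```text
12.9 pos [ 599. -126.  152.] cab [-33.7 -77.8] yaw 157.9 z [ 0.001 -0.    -1.   ] F [ 0.7 -0.6  1. ] q [-23.  32.  71.   0.  77. -91.]
s 214.9 a if touching 0.003 0.18
```

There is no force at the end, so the door may already have snapped to shut. I push gently to confirm.

{"method": "servo_tool", "body": {
  "deltas": "0 -1 0 0 0 0 0;0 -1 0 0 0 0 0;0 -1 0 0 0 0 0;0 -1 0 0 0 0 0;0 0 0 0 0 0 0"
}}

```text
time_s: 13.32
position: [0.5996, -0.1265, 0.1524]
tool_rot: [[-0.927, 0.375, -0.006], [0.375, 0.927, 0.002], [0.006, -0.0, -1.0]]
ft_force: [-14.3, 4.2, 7.5]
grip_width: 0.0002
gripper_force: 0.0
```

```bash
python3 -c "
from h import *
door()
p=env.get_image('scene')
for d in env.spot_point('door_edge',p)[:1]: print(d['conf'],cab(world(p,d['uv'],.194)))"
```

```text
13.32 pos [ 600. -127.  152.] cab [-32.5 -77.8] yaw 158.0 z [-0.006  0.002 -1.   ] F [-14.3   4.2   7.5] q [-23.  32.  71.  -0.  78. -91.]
s 214.7 a if touching -0.002 0.174
0.91 [ -26.46849585 -126.94190539]
```

{"method": "servo_tool", "body": {
  "deltas": "0 -1 0 0 0 0 0;0 -1 0 0 0 0 0;0 0 0 0 0 0 0"
}}

```text
time_s: 13.67
position: [0.5996, -0.1265, 0.1524]
tool_rot: [[-0.927, 0.375, -0.011], [0.375, 0.927, 0.003], [0.011, -0.001, -1.0]]
ft_force: [-26.1, 6.9, 13.6]
grip_width: -0.0001
gripper_force: 0.0
```

{"method": "servo_tool", "body": {
  "deltas": "0 4 0 0 0 0 0;0 20 0 0 0 0 0;0 35 0 0 0 0 0;0 20 0 -30 0 0 0;0 0 0 -40 0 0 0;0 0 0 -40 0 0 0;0 0 0 -30 0 0 0;0 0 0 0 0 0 0"
}}

```text
time_s: 14.33
position: [0.5321, -0.0991, 0.2988]
tool_rot: [[-0.927, 0.375, 0.011], [0.375, 0.927, -0.005], [-0.012, -0.0, -1.0]]
ft_force: [-0.4, 0.4, 0.4]
grip_width: -0.0001
gripper_force: 0.0
```

```bash
python3 -c "
from h import *
st()
for c in('scene','top'):
    p=env.get_image(c)
    for n,z in(('door_edge',.194),('bottle',0),('crock',0),('funnel',0)):
        for d in env.spot_point(n,p)[:1]: w=world(p,d['uv'],z);print(c,n,round(d['conf'],2),w.round(3),cab(w).round(1))
p=env.get_image('wrist');save(p,'w4');save(env.get_image('top'),'t4')"
```

```text
14.33 pos [532. -99. 299.] cab [-105.4  -77.1] yaw 158.0 z [ 0.011 -0.005 -1.   ] F [-0.4  0.4  0.4] q [-23.  18.  68.   0.  92. -91.]
scene door_edge 0.85 [ 0.578 -0.181  0.194] [ -32.3 -136.7]
scene bottle 0.75 [0.757 0.139 0.   ] [ 16.3 227.1]
scene crock 0.88 [ 0.61  -0.272  0.   ] [  30.6 -209.3]
scene funnel 0.64 [ 0.471 -0.236  0.   ] [-111.7 -226.9]
top bottle 0.64 [ 0.759  0.136 -0.   ] [ 18.9 225.2]
top crock 0.61 [ 0.618 -0.28   0.   ] [  40.7 -213.9]
top funnel 0.88 [ 0.475 -0.245  0.   ] [-105.2 -233.5]
```

View pics/w4.png

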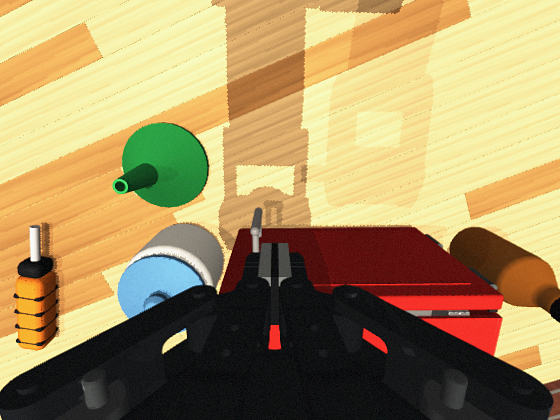

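View pics/t4.png

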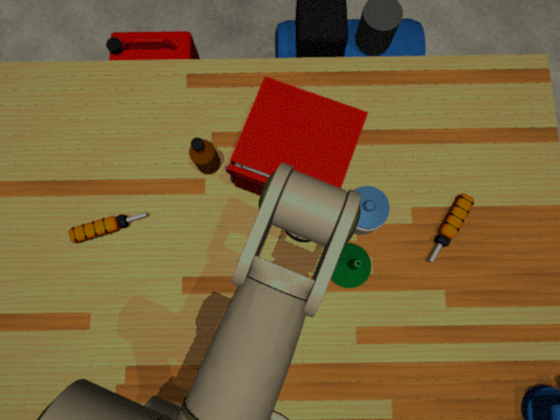

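The door looks closed and parallel to the cabinet, and the bottle, crock and funnel are where they were. I move the arm clear and measure the door plane to be sure.

{"method": "servo_tool", "body": {
  "deltas": "0 38 0 0 0 0 0;0 38 0 0 0 0 0;0 38 0 0 0 0 0;0 38 0 0 0 0 0;0 0 0 0 0 0 0;0 0 0 0 0 0 0"
}}

```text
time_s: 15.43
position: [0.3886, -0.041, 0.293]
tool_rot: [[-0.927, 0.375, 0.002], [0.375, 0.927, -0.001], [-0.002, -0.0, -1.0]]
ft_force: [0.6, -0.8, 0.8]
grip_width: -0.0001
gripper_force: 0.0
```

```bash
python3 - <<'E'
from h import *
st()
for c in("wrist","scene"):
    p=env.get_image(c);save(p,c+"5");i=p["img"].astype(int);d=p["depth"]
    v,u=np.mgrid[0:420,0:560];K=p["camera_matrix"];T=np.linalg.inv(p["world_to_cam"])
    P=np.stack([(u-K[0,2])/K[0,0]*d,(v-K[1,2])/K[1,1]*d,d],-1)@T[:3,:3].T+T[:3,3]
    C=(P[...,:2]-O)@R*1000
    X,Y,Z=C[...,0],C[...,1],P[...,2]
    red=(i[...,0]>40)&(i[...,1]<40)
    for name,zz in(("face",(.125,.185)),("top",(.188,.2))):
        m=red&(X>-60)&(X<-4)&(abs(Y)<125)&(Z>zz[0])&(Z<zz[1])
        if m.sum()>30:
            f=np.polyfit(Y[m],X[m],1);print(c,name,m.sum(),f,"x at free edge",np.polyval(f,-127),"hinge",np.polyval(f,137))
    for e in env.spot_point("door_edge",p)[:1]: print(e["conf"],cab(world(p,e["uv"],.194)))
E
```

```text
15.43 pos [389. -41. 293.] cab [-260.2  -75.9] yaw 158.0 z [ 0.002 -0.001 -1.   ] F [ 0.6 -0.8  0.8] q [-24.   3.  89.  -0.  88. -91.]
scene top 486 [-3.26855521e-03 -1.01646641e+01] x at free edge -9.749557606605473 hinge -10.612456183094721
0.7 [ -23.79126699 -127.17809804]
```

View pics/wrist5.png

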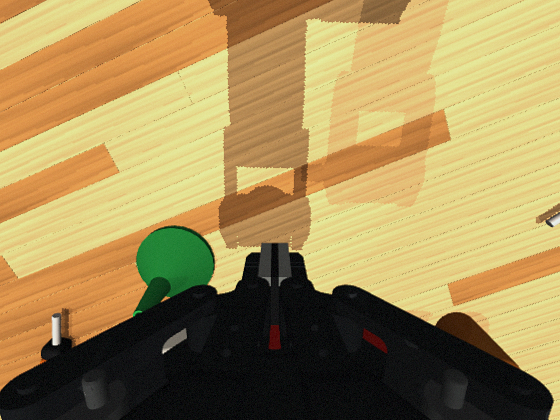

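The door's top edge is parallel to the cabinet front to within 0.003 rad, and the edge point is at x≈-23 (-22 nominal). That is past the crest, so the door is latched. The arm is clear, so I hand in.

```bash
python3 -c "
from rig import env
print(env.close_job())"
```

```text
the job is handed in; nothing more can be done
None
```

The job is handed in: the tray is home against its stops, the red door is shut on its catch and measured flush, and the bottle, crock and funnel measured where they stood; the tray's contents could not be seen again once it was in.

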